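Wedge a power module tight in its bench fixture

TASK

Clamp the finned power module in its fixture: pick up the tapered steel wedge by its tab (not the parallel spacer, which stays where it is) and lay it flat in the slot beside the module, narrow end leading. Then tap or push the wedge along the slot until it jams, and let go, so that it holds the module tight against the stop rail by itself. The module cracks if squeezed hard, so stop when the wedge no longer yields to a firm finger push of 15 to 20 N.

Things in the scene. Friction and masses are not known exactly. Their poses are not given: they have to be found in the camera images.
- fixture: Fixed bench fixture, yaw within 0.35 rad. Origin on the table; +y is the way the wedge is driven, z up. Dark steel base plate, x -75 to 75, y -140 to 80 mm, 12 mm thick. On it stand bright steel rails 20 mm high (tops 32 mm above the table): the stop rail on the -x side, the slanted abutment rail on the +x side (both y about -55 to 55), and an end stop at +y (face at y = 58.5).
- stop_face (a point): Middle of the stop rail's inner face: fixture x = -47, y = 0, z = 22 mm, along fixture y. Axes as the fixture's. The face is a 7 mm pad on stiff springs that gives 1 mm per 60 N. With the module just touching it, the module's other face is at fixture x = 13 mm.
- abutment_face (a point): Drawn middle of the abutment rail's inner face: fixture x = 26.8, y = 0, z = 22 mm. The face runs x = 26.8 - y/10 (mm), so the slot narrows towards +y. The rail is adjustable: its true place differs by up to 2.5 mm either way in x, unknown. So the wedge locks with its middle anywhere from fixture y = -62 to -5 mm, wide end still standing out of the slot.
- slot_mouth (a point): Where the wedge is first laid in: fixture x = 24, y = -98, z = 12 mm (on the base plate's top). With the middle of its underside here, wedge yaw equal to the fixture's, it is still loose, its narrow end 17 mm into the slot with 2 to 8 mm of room across.
- module_center (a point): Centre of the loose finned aluminium module, 60 (x) by 110 (y) by 18 mm high, about 0.45 kg, lying on the base plate between stop rail and slot, axes along the fixture's. At fixture x = -17 mm it just touches the stop rail; at the start it stands 0.5 to 1.2 mm off the stop rail and about 1 mm off the end stop. It cracks if squeezed with more than 40 N.
- wedge_tab (a point): Point in the wedge's upright tab, over the middle of its length, 44 mm above its underside. The tab is 11 mm thick (x), 34 long (y), from 20 to 62 mm up: grasp across x from above. Steel wedge, 0.40 kg, 120 mm long (y), body 22 high: straight -x face (x = -8.75) goes against the module; +x face x = 8.75 - y/10 mm: 23.5 wide at -y, 11.5 at +y. Lies on the table, yaw within 0.4; may have swapped places with the spacer.
- wedge_head (a point): Centre of the wedge's wide (-y) end face, the one that is tapped: 23.5 mm wide, 22 high, 11 mm above the underside; wedge x = 3, y = -60 mm. Axes as the wedge's. Oiled steel: friction about 0.4 (it varies by a fifth), so a driven wedge squeezes the module about as hard as it was pushed and stays jammed when let go.
- spacer_tab (a point): The same point on the look-alike parallel spacer (17.5 mm wide all along, same tab, length and height). Not to be used; leave it where it lies.

How it is judged:
By the outcome, as a careful person would: the job done as asked, in the order asked, and still so for the second after the job is handed in, with the robot touching nothing.
It also fails if it takes over 61 s, if anything falls off the work surface, if the arm or the gripper's body presses on something with over 40 N, if the wrist force passes 120 N, or if a joint passes its speed limit or range.

ROBOT

A 6-joint arm with a two-finger parallel gripper is mounted at the origin on the work surface. World frame = base frame: x ahead of the robot, y to its left, z up, the work surface at z = 0. Lengths are in m, angles in degrees, forces in N, time in s.
With the tool pointing down it reaches from about 0.3 to 0.75 m from the base axis. Payload 8.5 kg.
Tool frame: the origin (TCP) lies on the centre line of the jaws, within the pads' length; the fingertips stand 14 mm ahead of it and the grasp point (between the pads) lies 5 mm behind it; z points along the fingers, x is the direction in which the jaws open and shut, and the axes are right-handed (so a half turn about z gives the same grasp; the last joint's range is limited). The gripper opens to 85 mm and grips with 20 to 120 N. Pads are 22 mm wide; open, the fingers measure 114 mm over their backs; the gripper's body (76 mm by 85 mm) begins 54 mm behind the grasp point. The pads swing forward as they close: fully open they stand 13 mm farther back than shut.
Start: joints at [57.852, 21.807, 74.336, -0, 83.858, -12.336], TCP at [0.186, 0.517, 0.245] pointing down, gripper open.
Joint ranges: [-178.18, 178.18], [-50.72, 133.34], [12.68, 142.11], [-81.47, 261.47], [9.98, 163.14], [-165.26, 165.26]. Speed limits (degrees/s): [136.94, 136.94, 180, 180, 180, 180].

INTERFACE

Orientations are given as a 3x3 rotation matrix whose columns are the frame's x, y, z axes.
In Python, from rig import * gives the robot as it stands.
- The arm moves only by the shell command python3 -m crank 'ROWS' [FORCE]. ROWS is JSON, one flat list of numbers, 7 for each row, row after row: the turn, a rotation vector about the world's x, y, z in rad, then the shift along the world's x, y, z in m, then the opening in per cent of the stroke, from 0 (shut) to 100 (fully open). A call has 1 to 20 rows; each row shifts and turns the commanded pose from where the row before left it; what a row does not reach is not made up. A row lasts 1/10 s, in which the tool goes at most 50 mm and 8.59 degrees, less where a joint would pass 70% of its speed; a pose out of reach is approached as far as the arm can. A call is refused whole if a number of a shift passes 0.05 or a number of a turn 0.15, either way. A call with a gripper value outside its range is refused whole. The fingers move at their own pace and stop on an object; FORCE is the grip in N (left out, the last holds). Time passes only in rows, so rows that do not move let the fingers close. It gives the time, the measured TCP pose, the force and the opening at its end, in the units of the state.
- observe(): the state, without advancing time (a new reading comes with each control period).
- get_image(name): name is "side" or "top"; returns a dict with "frame" (420x560x3 uint8, red, green, blue), "fov_y" (degrees; the focal length in pixels is half the picture's height over the tangent of half this angle, whatever the lens; pixels are square), "cx", "cy" (the principal point, pixels), "world_to_cam" (4x4, takes a point from world to camera coordinates). Camera axes: x right, y up, looking along -z (the intrinsics and any distortion apply to the point x, -y, -z); pixel columns grow to the right and rows downward; lengths in m; the calibration is good to about 2 mm. A picture is of the moment at which its call begins. There is no depth.
- close_job(): hands the job in, once; it reports no verdict.
The state is a dict: "time_s": time; "q": joint angles; "qvel": joint speeds; "joint_efforts": joint torques, N m; "position": TCP position; "tool_rot": TCP orientation; "ft_force": force on the tool from outside, world axes, zero at the start; "wrist_torque": the same for the moment, N m; "grip_width": finger opening in m.
Only numpy, scipy, OpenCV 4.12 (cv2) and the standard library are available. Lean on these libraries where they do the work, as an engineer would, in place of code of your own. Each camera call takes 0.05 s, during which the arm holds its last target. There are 200 camera calls.

## Working session

There is one attempt and no reset: what is moved stays moved. The work goes in short steps, Python scripts to look and compute and a shell command to move; the robot and the scene stay as the last step left them, time stands still between calls to the robot, and variables do not carry over. Pictures are saved under pics/ and viewed, about 8 in all and at most 12, crops included, and the job is handed in when it is done.

```bash
mkdir -p pics; ls; python3 - <<'E'
from rig import *
import cv2
s=observe();print(s)
for n in("top","side"):
    d=get_image(n);cv2.imwrite(f"pics/{n}0.png",d["frame"][:,:,::-1]);print(n,{k:v for k,v in d.items() if k!="frame"})
E
```

```text
pics
{'time_s': 0.0, 'q': array([ 5.78522510e+01,  2.18413285e+01,  7.43844584e+01,  4.27221853e-04,
        8.38575303e+01, -1.23349521e+01]), 'qvel': array([-0.0884388 , -0.05339737, -0.09325366,  0.04346361, -0.04440935,
       -0.03217452]), 'joint_efforts': array([-6.64855343e-04, -4.48465168e+01, -2.31273258e+01, -2.13627304e-04,
        4.81740411e-03, -4.76974969e-05]), 'position': array([0.18626882, 0.51721368, 0.24471033]), 'tool_rot': array([[ 3.38948259e-01,  9.40804693e-01, -7.80042037e-04],
       [ 9.40803946e-01, -3.38949007e-01, -1.22726189e-03],
       [-1.41900822e-03, -3.17888344e-04, -9.99998943e-01]]), 'ft_force': array([ 0.56305351,  0.40420993, -0.18003147]), 'wrist_torque': array([-0.01212082,  0.04235429,  0.01831505]), 'grip_width': 0.08520865679704935}
top {'fov_y': 56.456845672239126, 'cx': 278.31797469236403, 'cy': 204.89345488215923, 'world_to_cam': array([[ 0.02938349, -0.99911873, -0.0299728 , -0.10126564],
       [ 0.99705356,  0.02717075,  0.07173527, -0.55658785],
       [-0.07085767, -0.03199232,  0.99697326, -0.79055699],
       [ 0.        ,  0.        ,  0.        ,  1.        ]])}
side {'fov_y': 47.567552849062395, 'cx': 286.4261934825354, 'cy': 213.744924866767, 'world_to_cam': array([[-0.90610647, -0.42304628,  0.00170644,  0.47623098],
       [ 0.28099876, -0.59883528,  0.74995733, -0.27593271],
       [-0.31624479,  0.6800207 ,  0.661484  , -0.78364796],
       [ 0.        ,  0.        ,  0.        ,  1.        ]])}
```

View pics/top0.png

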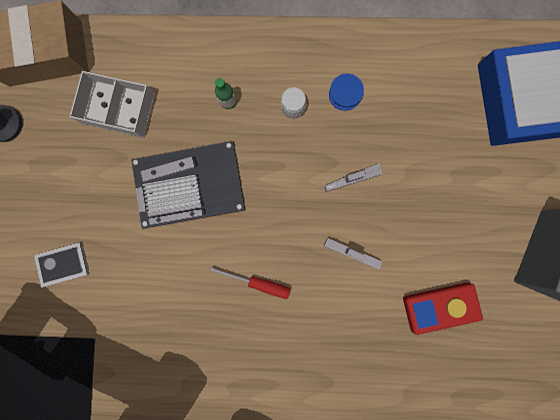

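View pics/side0.png

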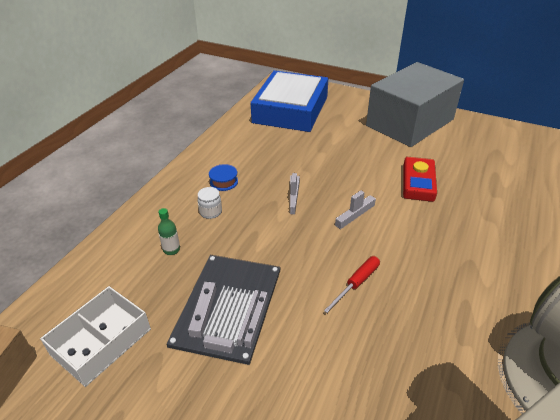

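```bash
python3 - <<'E'
import cv2,numpy as np
t=cv2.imread("pics/top0.png")
a=cv2.resize(t[135:235,125:250],None,fx=6,fy=6,interpolation=cv2.INTER_CUBIC)
b=np.hstack([cv2.resize(t[155:200,320:386],None,fx=6,fy=6,interpolation=cv2.INTER_CUBIC),cv2.resize(t[230:275,320:386],None,fx=6,fy=6,interpolation=cv2.INTER_CUBIC)])
cv2.imwrite("pics/fix.png",a);cv2.imwrite("pics/bars.png",b)
E
```

```text
(no output)
```

View pics/fix.png

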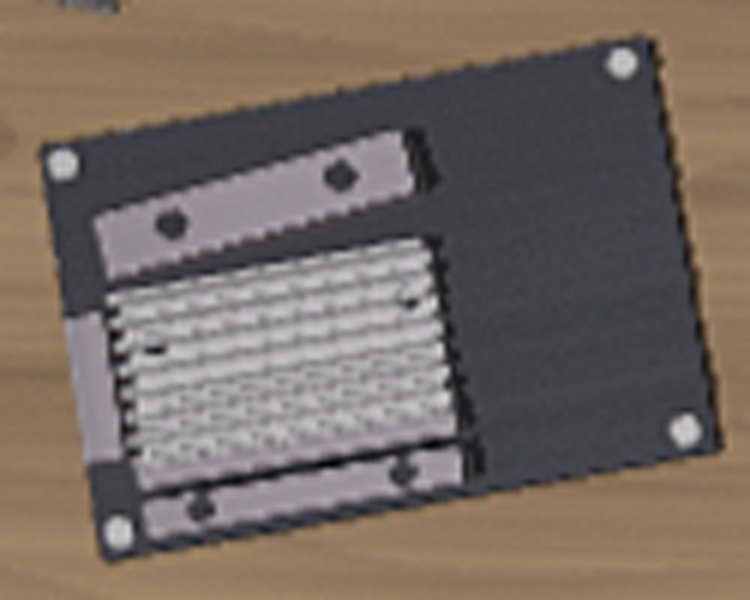

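View pics/bars.png

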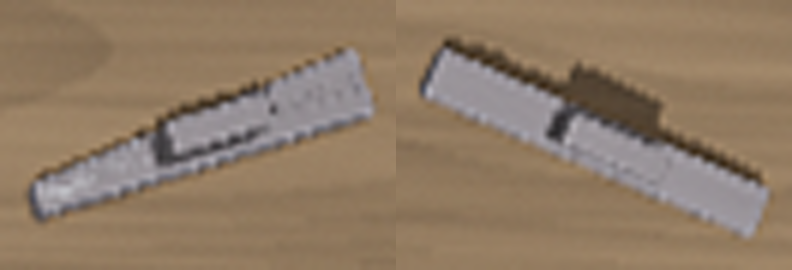

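```bash
cat > h.py <<'E'
import numpy as np,cv2
from scipy.optimize import least_squares
CAM={"top":(56.456845672239126,278.31797469236403,204.89345488215923,[[ 0.02938349, -0.99911873, -0.0299728 , -0.10126564],[ 0.99705356,  0.02717075,  0.07173527, -0.55658785],[-0.07085767, -0.03199232,  0.99697326, -0.79055699]]),
"side":(47.567552849062395,286.4261934825354,213.744924866767,[[-0.90610647, -0.42304628,  0.00170644,  0.47623098],[ 0.28099876, -0.59883528,  0.74995733, -0.27593271],[-0.31624479,  0.6800207 ,  0.661484  , -0.78364796]])}
def proj(c,P):
    f,cx,cy,M=CAM[c];M=np.array(M);f=210/np.tan(np.radians(f/2))
    p=np.atleast_2d(P)@M[:,:3].T+M[:,3]
    return np.c_[cx+f*p[:,0]/-p[:,2],cy+f*p[:,1]/p[:,2]]
def toworld(L,v):
    c,s=np.cos(v[2]),np.sin(v[2]);L=np.atleast_2d(L)
    return np.c_[v[0]+c*L[:,0]-s*L[:,1],v[1]+s*L[:,0]+c*L[:,1],L[:,2]+(v[3] if len(v)>3 else 0)]
def fit(obs,v0):  # obs: list (cam, local mm xyz, px)
    def r(v): return np.concatenate([(proj(c,toworld(np.array(L)/1e3,v))-np.array(p)).ravel() for c,L,p in obs])
    s=least_squares(r,v0,loss="soft_l1");return s.x,r(s.x).reshape(-1,2).round(1)
def crop(p,x0,y0,k): return [((p[0]+.5)/k-.5+x0),((p[1]+.5)/k-.5+y0)]
E
python3 - <<'E'
from h import *
for c in CAM:
    M=np.array(CAM[c][3]);print(c,-M[:,:3].T@M[:,3])
k=lambda p:crop(p,125,135,6)
F=[("top",(75,80,12),k((44,146))),("top",(75,-140,12),k((652,38))),("top",(-75,-140,12),k((720,450))),("top",(-75,80,12),k((106,562)))]
print("fix",*fit(F,[.6,.1,.1]))
k=lambda p:crop(p,320,155,6)
W=[("top",(2.75,60,22),k((35,182))),("top",(-8.75,60,22),k((40,218))),("top",(14.75,-60,22),k((355,48))),("top",(-8.75,-60,22),k((373,112)))]
v,r=fit(W,[.6,-.2,.2]);print("wedge",v,r)
t=cv2.imread("pics/side0.png")
a=cv2.resize(t[250:366,160:290],None,fx=5,fy=5,interpolation=cv2.INTER_CUBIC)
b=cv2.resize(t[165:222,270:320],(0,0),fx=3,fy=3,interpolation=cv2.INTER_CUBIC)
a=np.hstack([a,np.zeros((580,150,3),np.uint8)]);a[:171,650:800]=b
cv2.imwrite("pics/s1.png",a)
E
```

```text
top [ 0.50190641 -0.11134524  0.82505594]
side [0.26122814 0.56912634 0.72449569]
fix [0.59216265 0.13607991 0.20343119] [[-0.3 -0.1]
 [ 0.  -0.5]
 [ 0.5  0.5]
 [-0.3  0.1]]
wedge [ 0.61879523 -0.23764899  0.32863991] [[-0.7  0.4]
 [ 0.2 -0.3]
 [-0.1 -0.1]
 [ 0.5  0. ]]
```

View pics/s1.png

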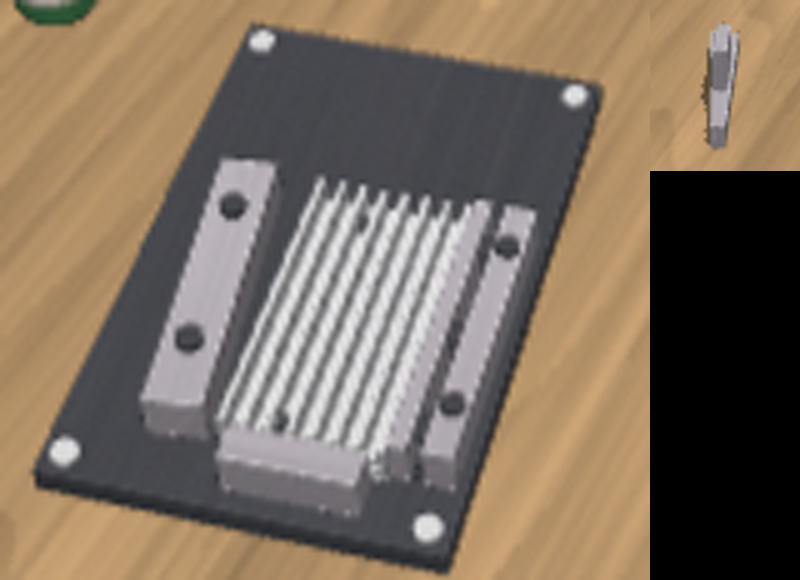

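```bash
python3 - <<'E'
from h import *
k=lambda p:crop(p,125,135,6)
s=lambda p:crop(p,160,250,5)
F=[("top",(75,80,12),k((44,146))),("top",(75,-140,12),k((652,38))),("top",(-75,-140,12),k((720,450))),("top",(-75,80,12),k((106,562)))]
S=[("side",(75,80,12),s((37,470))),("side",(75,-140,12),s((252,25))),("side",(-75,-140,12),s((603,90))),("side",(-75,80,12),s((450,553)))]
print("side",*fit(S,[.6,.1,.2]));f,r=fit(F+S,[.6,.1,.2]);print("both",f,r)
w=[ .6188,-.2376,.3286]
q=lambda p:crop((p[0]-650,p[1]),270,165,3)
print(proj("side",toworld(np.array([[-3,60,0],[0,-17,62.]])/1e3,w)),q((717,148)),q((725,25)))
print("mouth",toworld([[.024,-.098,.012]],f),"tabtop",toworld([[0,0,.044]],w))
# abutment inner edge top, from top image
k=lambda p:k0(p)
for p,c in (((113,277),"top"),((413,190),"top")):
    P=crop(p,125,135,6)
    g=least_squares(lambda xy:(proj("top",toworld([[xy[0],xy[1],.032]],f))-P).ravel(),[.03,0]).x;print("abut",g*1e3,26.8-g[1]*100)
E
```

```text
side [0.58934906 0.13813261 0.21057508] [[-0.7  0.2]
 [-0.1 -0.8]
 [ 0.4 -1.6]
 [ 0.3  1.1]]
both [0.5908626  0.13671971 0.20799135] [[-0.7  0.7]
 [-0.5 -0.2]
 [ 0.3  0.8]
 [-0.4  0.9]
 [-1.  -0.9]
 [-0.2 -1.5]
 [ 0.2 -2.2]
 [-0.2  0.1]]
[[291.88318441 213.49893246]
 [294.13092992 171.81291418]] [292.0, 214.0] [294.6666666666667, 173.0]
mouth [[0.63458185 0.04578772 0.012     ]] tabtop [[ 0.6188 -0.2376  0.044 ]]
abut [21.38615278 54.06731589] 21.39326841056193
abut [ 32.22313049 -53.01890764] 32.101890764147086
```

```bash
python3 -m crank '[0,0,-0.05,0.024,-0.042,0,50, 0,0,-0.05,0.024,-0.042,0,50, 0,0,-0.05,0.024,-0.042,0,50, 0,0,-0.05,0.024,-0.042,0,50, 0,0,-0.05,0.024,-0.042,0,50, 0,0,-0.05,0.024,-0.042,0,50, 0,0,-0.05,0.024,-0.042,0,50, 0,0,-0.05,0.024,-0.042,0,50, 0,0,-0.05,0.024,-0.042,0,50, 0,0,-0.05,0.024,-0.042,0,50, 0,0,-0.05,0.024,-0.042,0,50, 0,0,-0.05,0.024,-0.042,0,50, 0,0,-0.05,0.024,-0.042,0,50, 0,0,-0.05,0.024,-0.042,0,50, 0,0,-0.05,0.024,-0.042,0,50, 0,0,-0.05,0.024,-0.042,0,50, 0,0,-0.05,0.024,-0.042,0,50, 0,0,-0.05,0.024,-0.042,0,50, 0,0,0,0,0,-0.04,50, 0,0,0,0,0,-0.04,50]' 30
python3 -m crank '[0,0,0,0,0,-0.04,50, 0,0,0,0,0,-0.03,50, 0,0,0,0,0,0,50, 0,0,0,0,0,0,50, 0,0,0,0,0,0,50]'
python3 - <<'E'
from h import *
from rig import *
s=observe();print(s["q"],s["tool_rot"],s["ft_force"])
for n,b in(("top",(155,125,430,300)),("side",(200,100,400,250))):
    d=get_image(n)["frame"][:,:,::-1];cv2.imwrite(f"pics/{n}1.png",d)
t=cv2.imread("pics/top1.png")[120:220,300:410];u=cv2.imread("pics/side1.png")[110:230,240:350]
cv2.imwrite("pics/c1.png",np.hstack([cv2.resize(t,(400,400)),cv2.resize(u,(400,400))]))
E
```

```text
time_s: 2.1
position: [0.6189, -0.2402, 0.164]
tool_rot: [[0.948, 0.318, 0.002], [0.318, -0.948, -0.001], [0.001, 0.001, -1.0]]
ft_force: [1.1, -0.9, -0.2]
grip_width: 0.0424
time_s: 2.6
position: [0.6193, -0.239, 0.0976]
tool_rot: [[0.948, 0.319, 0.003], [0.319, -0.948, -0.002], [0.002, 0.003, -1.0]]
ft_force: [1.0, 0.1, -0.1]
grip_width: 0.0428
[-3.13012131e+01  4.01318177e+01  6.66091143e+01 -1.04590259e-03
  7.30490938e+01 -4.99297753e+01] [[ 0.94760394  0.31943235  0.00312225]
 [ 0.319439   -0.9476049  -0.00191889]
 [ 0.00234571  0.00281571 -0.99999328]] [ 0.95193371  0.06015171 -0.08886278]
```

View pics/c1.png

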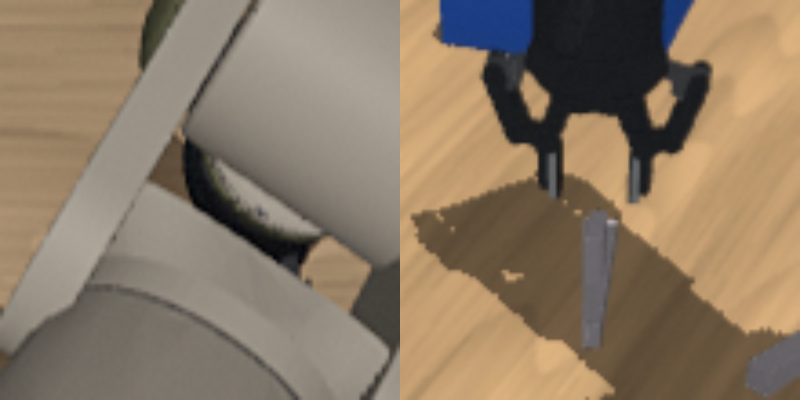

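```bash
python3 -m crank '[0,0,0.004,0,0.001,-0.03,50, 0,0,0.004,0,0,-0.025,50, 0,0,0,0,0,0,50, 0,0,0,0,0,0,50]'
python3 -m crank '[0,0,0,0,0,0,0, 0,0,0,0,0,0,0, 0,0,0,0,0,0,0, 0,0,0,0,0,0,0, 0,0,0,0,0,0,0, 0,0,0,0,0,0,0, 0,0,0,0,0,0,0]' 60
```

```text
time_s: 3.1
position: [0.6189, -0.2379, 0.0417]
tool_rot: [[0.945, 0.327, 0.001], [0.327, -0.945, -0.001], [0.001, 0.001, -1.0]]
ft_force: [0.4, -0.9, 0.0]
grip_width: 0.0428
time_s: 3.8
position: [0.619, -0.2379, 0.0419]
tool_rot: [[0.945, 0.327, 0.002], [0.327, -0.945, -0.001], [0.002, 0.002, -1.0]]
ft_force: [-1.9, 0.1, 6.5]
grip_width: 0.0106
```

```bash
python3 -m crank '[0,0,0,0,0,0.02,0, 0,0,0,0,0,0.03,0, 0,0,0,0,0,0.03,0, 0,0,-0.018,0.002,0.04,0,0, 0,0,-0.018,0.002,0.04,0,0, 0,0,-0.018,0.002,0.04,0,0, 0,0,-0.018,0.002,0.04,0,0, 0,0,-0.018,0.002,0.04,0,0, 0,0,-0.018,0.002,0.04,0,0, 0,0,-0.018,0.002,0.03,0,0, 0,0,0,0.001,0.013,0,0, 0,0,0,0,0,-0.02,0, 0,0,0,0,0,-0.02,0, 0,0,0,0,0,0,0, 0,0,0,0,0,0,0, 0,0,0,0,0,0,0]'
python3 - <<'E'
from h import *
from rig import *
s=observe();print(s["tool_rot"],s["ft_force"])
for n in("top","side"):
    d=get_image(n)["frame"][:,:,::-1];cv2.imwrite(f"pics/{n}2.png",d)
t=cv2.imread("pics/top2.png")[130:250,120:280];u=cv2.imread("pics/side2.png")[220:360,160:300]
cv2.imwrite("pics/c2.png",np.hstack([cv2.resize(t,(240,180)),cv2.resize(u,(560,560))[:180]]) if 0 else np.hstack([cv2.copyMakeBorder(cv2.resize(t,(240,180)),0,380,0,0,cv2.BORDER_CONSTANT),cv2.resize(u,(560,560),interpolation=cv2.INTER_CUBIC)]))
E
```

```text
time_s: 5.4
position: [0.634, 0.045, 0.0815]
tool_rot: [[0.979, 0.205, 0.002], [0.205, -0.979, -0.0], [0.002, 0.001, -1.0]]
ft_force: [0.1, 0.7, -3.9]
grip_width: 0.0103
[[ 9.78727684e-01  2.05155890e-01  1.78355343e-03]
 [ 2.05156651e-01 -9.78729117e-01 -2.52985966e-04]
 [ 1.69371411e-03  6.13512218e-04 -9.99998377e-01]] [ 0.14510498  0.67457882 -3.85312687]
```

View pics/c2.png

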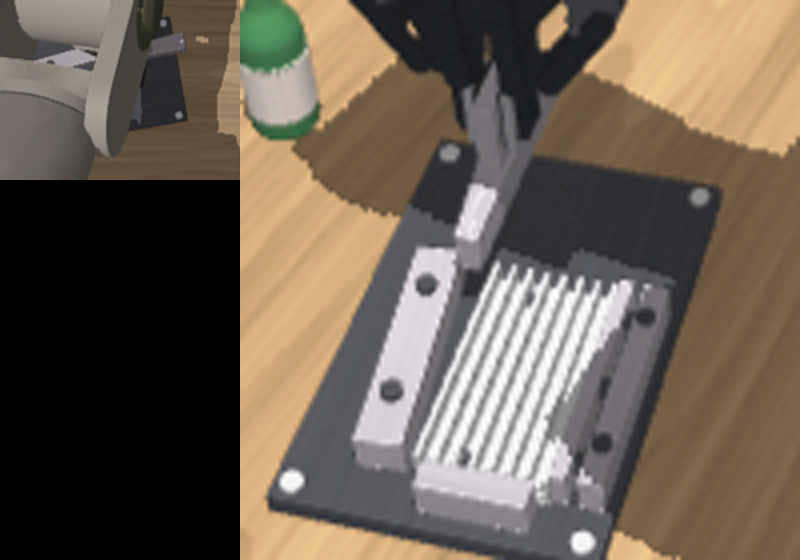

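```bash
python3 - <<'E'
from h import *
f=[.59086,.13672,.2075];w=[.634,.045,.2065,.0396]
def show(n,L,v): print(n,((proj("side",toworld(np.array(L,float)/1e3,v))-[160,220]+.5)*4-.5+[240,0]).round(0).tolist())
show("narrow end top/bot",[[2.75,60,22],[-8.75,60,22],[2.75,60,0],[-8.75,60,0]],w)
show("abut top inner front/back",[[32.3,-55,32],[21.3,55,32]],f)
show("module top +x -y / +y (touch, +.8), ",[[13.8,-55.5,30],[13.8,54.5,30]],f)
show("plate -y corners",[[75,-140,12],[-75,-140,12],[75,80,12]],f)
show("placed narrow end",[[26.75,-38,34],[15.25,-38,34],[26.75,-38,12],[15.25,-38,12]],f)
E
```

```text
narrow end top/bot [[454.0, 232.0], [478.0, 237.0], [459.0, 264.0], [483.0, 268.0]]
abut top inner front/back [[460.0, 246.0], [398.0, 441.0]]
module top +x -y / +y (touch, +.8),  [[498.0, 255.0], [415.0, 447.0]]
plate -y corners [[441.0, 134.0], [723.0, 183.0], [266.0, 492.0]]
placed narrow end [[459.0, 272.0], [482.0, 277.0], [463.0, 302.0], [486.0, 307.0]]
```

```bash
python3 -m crank '[0,0,0,0.0015,0,-0.01,0, 0,0,0,0,0,-0.007,0, 0,0,0,0,0,0,0, 0,0,0,0,0,0,0]'
python3 -m crank '[0,0,0,0,0,-0.004,0, 0,0,0,0,0,-0.003,0, 0,0,0,0,0,0,0, 0,0,0,0,0,0,0]'
python3 -m crank '[0,0,0,0,0,-0.002,0, 0,0,0,0,0,-0.001,0, 0,0,0,0,0,0,0, 0,0,0,0,0,0,0]'
```

```text
time_s: 5.9
position: [0.6348, 0.0454, 0.0629]
tool_rot: [[0.979, 0.206, -0.001], [0.206, -0.979, 0.0], [-0.001, -0.0, -1.0]]
ft_force: [-0.3, 0.5, -3.3]
grip_width: 0.0101
time_s: 6.3
position: [0.6349, 0.0454, 0.0563]
tool_rot: [[0.979, 0.206, -0.0], [0.206, -0.979, 0.0], [-0.0, -0.0, -1.0]]
ft_force: [0.2, -0.5, -2.9]
grip_width: 0.01
time_s: 6.7
position: [0.635, 0.0454, 0.0539]
tool_rot: [[0.979, 0.206, 0.001], [0.206, -0.979, -0.0], [0.001, 0.0, -1.0]]
ft_force: [-1.9, 1.1, 3.8]
grip_width: 0.01
```

```bash
python3 -m crank '[0,0,0,0,0,0.001,0, 0,0,0,-0.0008,0.0039,0,0, 0,0,0,-0.0008,0.0039,0,0, 0,0,0,-0.0008,0.0039,0,0, 0,0,0,0,0,0,0, 0,0,0,0,0,0,0]'
python3 -m crank '[0,0,0,-0.0008,0.0039,0,0, 0,0,0,-0.0008,0.0039,0,0, 0,0,0,-0.0008,0.0039,0,0, 0,0,0,0,0,0,0, 0,0,0,0,0,0,0]'
```

```text
time_s: 7.3
position: [0.6325, 0.0573, 0.0542]
tool_rot: [[0.979, 0.206, -0.0], [0.206, -0.979, -0.0], [-0.0, 0.0, -1.0]]
ft_force: [-0.4, -0.5, -3.6]
grip_width: 0.0101
time_s: 7.8
position: [0.6293, 0.0693, 0.054]
tool_rot: [[0.979, 0.206, -0.002], [0.206, -0.979, 0.001], [-0.002, -0.001, -1.0]]
ft_force: [-5.3, 0.7, -2.6]
grip_width: 0.0102
```

```bash
python3 -m crank '[0,0,0,0,0,0,40, 0,0,0,0,0,0,40, 0,0,0,0,0,0,40, 0,0,0,0,0,0,40, 0,0,0,0,0,0.03,40, 0,0,0,0,0,0.04,40, 0,0,0,0.004,-0.04,0,0, 0,0,0,0.008,-0.04,0,0, 0,0,0,0.008,-0.03,0,0, 0,0,0,0,0,0,0, 0,0,0,0,0,0,0, 0,0,0,0,0,0,0]' 40
python3 - <<'E'
from h import *
from rig import *
for n in("top","side"):
    d=get_image(n)["frame"][:,:,::-1];cv2.imwrite(f"pics/{n}3.png",d)
t=cv2.imread("pics/top3.png")[130:240,125:255];u=cv2.imread("pics/side3.png")[215:365,160:300]
cv2.imwrite("pics/c3.png",np.hstack([cv2.resize(t,(240,200)),cv2.resize(u,(560,600),interpolation=cv2.INTER_CUBIC)[:200]]) if 0 else np.hstack([cv2.copyMakeBorder(cv2.resize(t,(240,203)),0,397,0,0,cv2.BORDER_CONSTANT),cv2.resize(u,(560,600),interpolation=cv2.INTER_CUBIC)]))
f=[.59086,.13672,.2075]
c,s=np.cos(f[2]),np.sin(f[2]);o=observe()["position"];d=o[:2]-f[:2];print("tool fixture",c*d[0]+s*d[1],-s*d[0]+c*d[1],o)
E
```

```text
time_s: 9.0
position: [0.65, -0.0402, 0.1244]
tool_rot: [[0.978, 0.206, -0.0], [0.206, -0.978, 0.0], [0.0, -0.0, -1.0]]
ft_force: [0.3, 0.7, 0.7]
grip_width: -0.0003
tool fixture 0.021467036323523057 -0.18511035832454723 [ 0.6500019  -0.03999704  0.12446019]
```

View pics/c3.png

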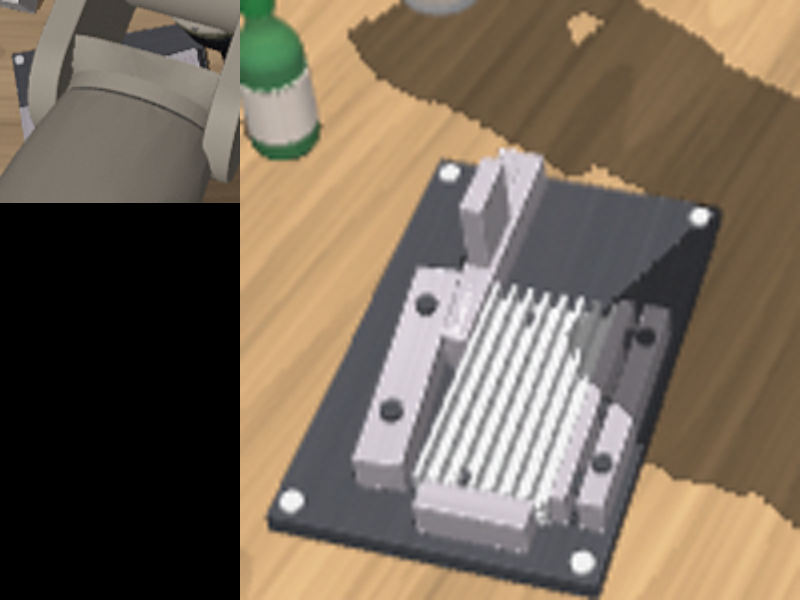

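```bash
python3 -m crank '[0,0,0,0.0035,0.0007,-0.03,0, 0,0,0,0,0,-0.03,0, 0,0,0,0,0,-0.03,0, 0,0,0,0,0,-0.004,0, 0,0,0,-0.002,0.0098,0,0, 0,0,0,-0.002,0.0098,0,0, 0,0,0,-0.001,0.0049,0,0, 0,0,0,0,0,0,0, 0,0,0,0,0,0,0]'
python3 -m crank '[0,0,0,-0.0004,0.002,0,0, 0,0,0,-0.0004,0.002,0,0, 0,0,0,-0.0004,0.002,0,0, 0,0,0,-0.0004,0.002,0,0, 0,0,0,-0.0004,0.002,0,0, 0,0,0,0,0,0,0, 0,0,0,0,0,0,0]'
```

```text
time_s: 10.0
position: [0.6489, -0.0158, 0.0311]
tool_rot: [[0.979, 0.206, 0.001], [0.206, -0.979, -0.0], [0.001, 0.001, -1.0]]
ft_force: [-0.8, 0.0, -0.1]
grip_width: 0.0001
time_s: 10.7
position: [0.6466, -0.006, 0.0303]
tool_rot: [[0.979, 0.206, -0.0], [0.206, -0.979, -0.0], [-0.0, -0.0, -1.0]]
ft_force: [0.9, 0.7, 0.4]
grip_width: 0.0003
```

```bash
for i in 1 2; do python3 -m crank '[0,0,0,-0.0004,0.002,0,0, 0,0,0,-0.0004,0.002,0,0, 0,0,0,-0.0004,0.002,0,0, 0,0,0,-0.0004,0.002,0,0, 0,0,0,-0.0004,0.002,0,0]'; done
```

```text
time_s: 11.2
position: [0.6447, 0.004, 0.0304]
tool_rot: [[0.979, 0.206, 0.0], [0.206, -0.979, -0.0], [0.0, 0.0, -1.0]]
ft_force: [-0.0, -1.2, 0.0]
grip_width: -0.0001
time_s: 11.7
position: [0.6425, 0.0131, 0.0303]
tool_rot: [[0.979, 0.206, -0.0], [0.206, -0.979, -0.002], [-0.001, 0.002, -1.0]]
ft_force: [-1.6, -11.6, 0.1]
grip_width: -0.0003
```

```bash
python3 -m crank '[0,0,0,-0.0004,0.002,0,0, 0,0,0,-0.0004,0.002,0,0, 0,0,0,-0.0004,0.002,0,0, 0,0,0,0,0,0,0]'
```

```text
time_s: 12.1
position: [0.6409, 0.0172, 0.0304]
tool_rot: [[0.979, 0.205, -0.002], [0.205, -0.979, -0.005], [-0.003, 0.004, -1.0]]
ft_force: [-3.0, -17.5, 0.5]
grip_width: 0.0002
```

```bash
python3 - <<'E'
from h import *
from rig import *
print(observe()["ft_force"],observe()["position"])
for n in("top","side"):
    d=get_image(n)["frame"][:,:,::-1];cv2.imwrite(f"pics/{n}4.png",d)
u=cv2.imread("pics/side4.png")[225:375,160:310]
cv2.imwrite("pics/c4.png",cv2.resize(u,(600,600),interpolation=cv2.INTER_CUBIC))
f=[.59086,.13672,.2075]
print(((proj("side",toworld(np.array([[13,-55,30],[32.3,-55,32],[23.5,5,34],[13,5,34],[23.5,-15,34],[13,-15,34],[26.8,0,32],[13,0,30.]])/1e3,f))-[160,225]+.5)*4-.5).round().tolist())
E
```

```text
[ -3.02447564 -17.48171733   0.47432669] [0.6408503  0.01719214 0.03035061]
[[259.0, 236.0], [220.0, 226.0], [193.0, 326.0], [215.0, 331.0], [208.0, 292.0], [230.0, 296.0], [191.0, 319.0], [220.0, 327.0]]
```

View pics/c4.png

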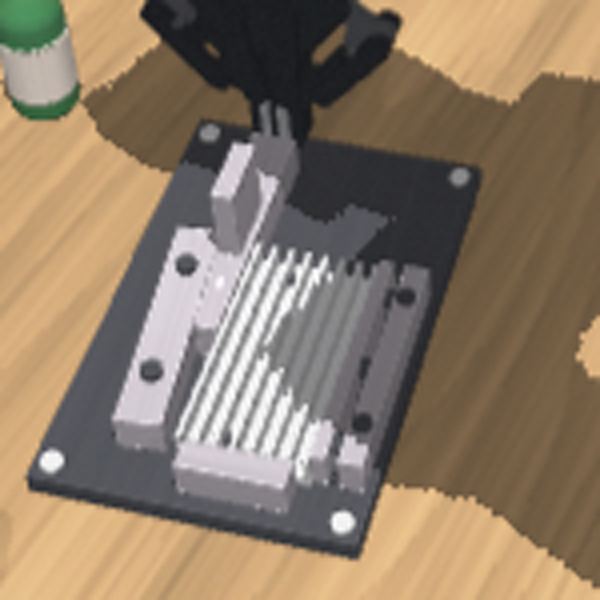

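```bash
python3 -m crank '[0,0,0,-0.0001,0.0003,0,0, 0,0,0,0,0,0,0, 0,0,0,0,0,0,0, 0,0,0,0,0,0,0]'; python3 - <<'E'
from rig import *
o=observe();print(o["position"],o["ft_force"])
E
```

```text
time_s: 12.6
position: [0.6408, 0.0172, 0.0303]
tool_rot: [[0.979, 0.205, -0.002], [0.205, -0.979, -0.005], [-0.003, 0.004, -1.0]]
ft_force: [-2.9, -17.9, 2.0]
grip_width: 0.0001
[0.64082172 0.01722808 0.03034101] [ -2.91276783 -17.92920283   2.0006385 ]
```

```bash
python3 -m crank '[0,0,0,0.001,-0.005,0,0, 0,0,0,0.004,-0.02,0,0, 0,0,0,0.004,-0.02,0,0, 0,0,0,0,0,0.05,0, 0,0,0,0,0,0.05,0, 0,0,0,0,-0.045,0,0, 0,0,0,0,-0.045,0,0, 0,0,0,0,-0.045,0,0, 0,0,0,0,-0.045,0,0, 0,0,0,0,-0.045,0,0, 0,0,0,0,-0.045,0,0, 0,0,0,0,0,0,0]'
python3 - <<'E'
from h import *
from rig import *
for n in("top","side"):
    d=get_image(n)["frame"][:,:,::-1];cv2.imwrite(f"pics/{n}5.png",d)
a=cv2.imread("pics/top5.png")[145:225,130:230]
cv2.imwrite("pics/c5.png",cv2.resize(a,None,fx=7,fy=7,interpolation=cv2.INTER_CUBIC))
def sh(c,L): return ((proj(c,toworld(np.array(L,float)/1e3,[.59216,.13608,.2034]))-[130,145]+.5)*7-.5).round().tolist()
print("stop top inner",sh("top",[[-47,-55,32],[-47,55,32]]))
print("module -x top",sh("top",[[-47,-55,30],[-47,55,30],[13,-55,30],[13,55,30]]))
print("abut",sh("top",[[32.3,-55,32],[21.3,55,32]]))
print("wedge -55 top: narrow,wide",sh("top",[[24.5,5,34],[13,5,34],[36.5,-115,34],[13,-115,34]]))
E
```

```text
time_s: 13.8
position: [0.6489, -0.3021, 0.1296]
tool_rot: [[0.98, 0.199, 0.0], [0.199, -0.98, -0.001], [0.0, 0.001, -1.0]]
ft_force: [0.4, 0.4, -0.5]
grip_width: 0.0001
stop top inner [[499.0, 411.0], [131.0, 477.0]]
module -x top [[501.0, 412.0], [133.0, 477.0], [468.0, 212.0], [103.0, 277.0]]
abut [[456.0, 147.0], [96.0, 249.0]]
wedge -55 top: narrow,wide [[259.0, 207.0], [265.0, 246.0], [653.0, 96.0], [666.0, 174.0]]
```

View pics/c5.png

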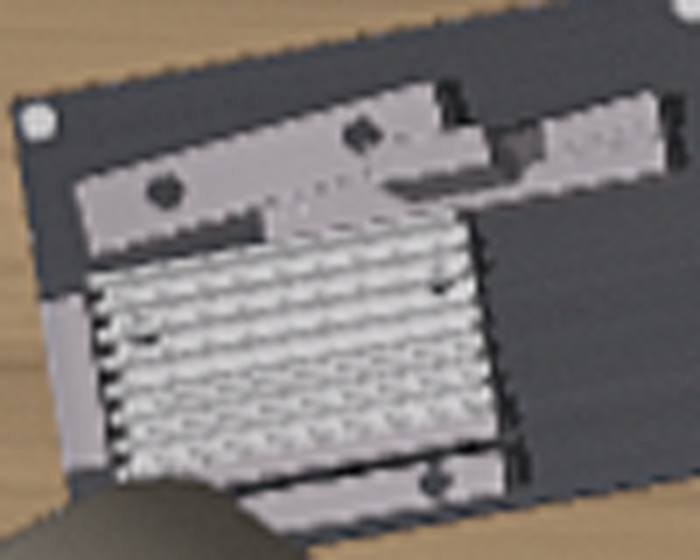

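```bash
python3 - <<'E'
from h import *
A=cv2.imread("pics/top0.png",0).astype(np.float32);B=cv2.imread("pics/top5.png",0).astype(np.float32)
A3=cv2.imread("pics/side0.png",0).astype(np.float32);B5=cv2.imread("pics/side5.png",0).astype(np.float32)
def ecc(a,b,x0,y0,x1,y1):
    w=np.eye(2,3,dtype=np.float32);t=a[y0:y1,x0:x1]
    # template within full picture
    w[0,2]=x0;w[1,2]=y0
    try: cc,w=cv2.findTransformECC(t,b,w,cv2.MOTION_TRANSLATION,(3,200,1e-6),None,3);return [round(float(w[0,2]-x0),3),round(float(w[1,2]-y0),3),round(cc,4)]
    except Exception as e: return str(e)[:80]
print("top module",ecc(A,B,146,178,199,205),"top abut",ecc(A,B,136,155,176,181),"corner",ecc(A,B,128,150,143,170),"endstop",ecc(A,B,133,185,146,208), "rail",ecc(A,B,172,206,204,218))
print("side module",ecc(A3,B5,212,292,250,330),"side abut",ecc(A3,B5,184,278,210,340),"endstop",ecc(A3,B5,200,336,236,354),"rail",ecc(A3,B5,246,292,268,344))
s=proj("top",toworld([[0,0,.03],[-.001,0,.03],[0,.001,.03]],[.591,.1367,.206]));print("mm -x,+y top",s[1:]-s[0])
s=proj("side",toworld([[0,0,.03],[-.001,0,.03],[0,.001,.03]],[.591,.1367,.206]));print("side",s[1:]-s[0])
E
```

```text
top module [-0.091, 0.283, 0.9498] top abut [-0.174, 0.034, 0.9103] corner [-0.003, -0.025, 0.9994] endstop [-0.206, 0.147, 0.9794] rail [-0.003, -0.031, 0.9923]
side module [0.106, 0.657, 0.6759] side abut [-0.02, 0.093, 0.9923] endstop [0.167, 0.125, 0.9958] rail [-0.005, 0.178, 0.9917]
mm -x,+y top [[ 0.07504352  0.4741308 ]
 [-0.4747957   0.08636518]]
side [[ 0.52797489  0.10345865]
 [-0.18260655  0.43798119]]
```

```bash
python3 -m crank '[0,0,0,0,0.045,0,0, 0,0,0,0,0.045,0,0, 0,0,0,0,0.045,0,0, 0,0,0,0,0.045,0,0, 0,0,0,0,0.045,0,0, 0,0,0,0,0.045,0,0, 0,0,0,0,0,0,0, 0,0,0,0,0,-0.04,0, 0,0,0,0,0,-0.04,0, 0,0,0,0,0,-0.02,0, 0,0,0,-0.004,0.02,0,0, 0,0,0,-0.004,0.018,0,0, 0,0,0,0,0,0,0, 0,0,0,0,0,0,0]'; python3 -m crank '[0,0,0,-0.0003,0.0015,0,0, 0,0,0,-0.0003,0.0015,0,0, 0,0,0,-0.0002,0.001,0,0, 0,0,0,0,0,0,0, 0,0,0,0,0,0,0]'
```

```text
time_s: 15.3
position: [0.6428, 0.0141, 0.0319]
tool_rot: [[0.978, 0.207, 0.003], [0.207, -0.978, -0.001], [0.002, 0.001, -1.0]]
ft_force: [0.1, 0.8, 0.0]
grip_width: 0.0003
time_s: 15.8
position: [0.6415, 0.0172, 0.0303]
tool_rot: [[0.979, 0.205, -0.0], [0.205, -0.979, -0.0], [-0.0, 0.0, -1.0]]
ft_force: [0.3, -0.8, -0.6]
grip_width: -0.0001
```

```bash
for i in 1 2 3; do python3 -m crank '[0,0,0,-0.0002,0.001,0,0, 0,0,0,0,0,0,0, 0,0,0,0,0,0,0]' | grep -E "pos|ft_f"; done
```

```text
position: [0.6414, 0.0181, 0.0303]
ft_force: [0.6, -1.6, -0.4]
position: [0.6412, 0.0186, 0.0303]
ft_force: [0.9, -5.0, -1.3]
position: [0.6411, 0.0191, 0.0303]
ft_force: [0.1, -7.0, -1.3]
```

```bash
for i in 1 2 3; do python3 -m crank '[0,0,0,-0.0002,0.001,0,0, 0,0,0,0,0,0,0, 0,0,0,0,0,0,0]' | grep -E "pos|ft_f"; done
```

```text
position: [0.641, 0.0196, 0.0304]
ft_force: [0.5, -9.6, -1.2]
position: [0.6409, 0.0201, 0.0304]
ft_force: [0.5, -11.7, -0.9]
position: [0.6408, 0.0205, 0.0304]
ft_force: [-0.0, -14.8, -0.8]
```

```bash
for i in 1 2; do python3 -m crank '[0,0,0,-0.0002,0.001,0,0, 0,0,0,0,0,0,0, 0,0,0,0,0,0,0, 0,0,0,0,0,0,0]' | grep -E "pos|ft_f|rot"; done
python3 - <<'E'
from h import *
from rig import *
d=get_image("side")["frame"][:,:,::-1];cv2.imwrite("pics/side6.png",d)
A=cv2.imread("pics/side5.png",0).astype(np.float32);B=cv2.imread("pics/side6.png",0).astype(np.float32);C=cv2.imread("pics/side4.png",0).astype(np.float32)
def ecc(a,b,x0,y0,x1,y1):
    w=np.eye(2,3,dtype=np.float32);t=a[y0:y1,x0:x1];w[0,2]=x0;w[1,2]=y0
    try: cc,w=cv2.findTransformECC(t,b,w,cv2.MOTION_TRANSLATION,(3,200,1e-6),None,3);return [round(float(w[0,2]-x0),3),round(float(w[1,2]-y0),3),round(cc,4)]
    except Exception as e: return str(e)[:80]
for n,(p,q) in {"4-5":(C,A),"5-6":(A,B)}.items():
    print(n,"tab",ecc(p,q,210,255,228,290),"narrow",ecc(p,q,204,290,220,314),"abut",ecc(p,q,188,290,205,335),"mod",ecc(p,q,208,300,235,335))
E
```

```text
position: [0.6406, 0.021, 0.0305]
tool_rot: [[0.979, 0.205, 0.001], [0.205, -0.979, -0.005], [-0.0, 0.005, -1.0]]
ft_force: [0.0, -16.5, -1.4]
position: [0.6405, 0.0215, 0.0305]
tool_rot: [[0.979, 0.205, 0.001], [0.205, -0.979, -0.006], [-0.0, 0.006, -1.0]]
ft_force: [0.8, -19.8, -1.3]
4-5 tab [-0.232, 0.395, 0.7498] narrow [-0.072, -0.013, 0.9579] abut [-0.042, 0.027, 0.9947] mod [-0.149, 0.015, 0.6614]
5-6 tab [-0.422, 1.122, 0.6671] narrow [-0.13, 0.515, 0.9284] abut [-0.024, 0.01, 0.9964] mod OpenCV(4.12.0) /io/opencv/modules/video/src/ecc.cpp:589: error: (-7:Iterations d
```

```bash
python3 -m crank '[0,0,0,0,0,0,0, 0,0,0,0,0,0,0, 0,0,0,0,0,0,0]' | grep -E "pos|ft_f"; python3 -m crank '[0,0,0,0.001,-0.005,0,0, 0,0,0,0.001,-0.005,0,0, 0,0,0,0,0,0,0, 0,0,0,0,0,0,0]' | grep -E "pos|ft_f"
python3 -m crank '[0,0,0,-0.0006,0.003,0,0, 0,0,0,0,0,0,0, 0,0,0,0,0,0,0]' | grep -E "pos|ft_f"
for i in 1 2 3 4; do python3 -m crank '[0,0,0,-0.0002,0.001,0,0, 0,0,0,0,0,0,0, 0,0,0,0,0,0,0]' | grep -E "pos|ft_f"; done
```

```text
position: [0.6405, 0.0214, 0.0305]
ft_force: [0.4, -20.7, -1.0]
position: [0.6418, 0.0157, 0.0303]
ft_force: [-0.3, -0.4, 0.3]
position: [0.6413, 0.0187, 0.0303]
ft_force: [0.4, -0.0, -0.6]
position: [0.6411, 0.0194, 0.0303]
ft_force: [0.3, 0.5, -1.3]
position: [0.6409, 0.0203, 0.0303]
ft_force: [0.1, -0.5, -0.3]
position: [0.6408, 0.021, 0.0303]
ft_force: [0.6, -3.8, -0.6]
position: [0.6408, 0.0212, 0.0304]
ft_force: [-0.1, -7.4, -1.2]
```

```bash
for i in 1 2 3; do python3 -m crank '[0,0,0,-0.0002,0.001,0,0, 0,0,0,0,0,0,0, 0,0,0,0,0,0,0]' | grep -E "pos|ft_f"; done
```

```text
position: [0.6408, 0.0213, 0.0304]
ft_force: [0.9, -11.0, -0.9]
position: [0.6408, 0.0214, 0.0305]
ft_force: [1.7, -15.5, -1.9]
position: [0.6408, 0.0216, 0.0306]
ft_force: [2.9, -18.6, -1.9]
```

```bash
python3 -m crank '[0,0,0,0,0,0,0, 0,0,0,0,0,0,0]' | grep -E "pos|ft_f"; python3 -m crank '[0,0,0,0.001,-0.005,0,0, 0,0,0,0.004,-0.02,0,0, 0,0,0,0.004,-0.02,0,0, 0,0,0,0,0,0.05,0, 0,0,0,0,0,0.05,0, 0,0,0,0,-0.045,0,0, 0,0,0,0,-0.045,0,0, 0,0,0,0,-0.045,0,0, 0,0,0,0,-0.045,0,0, 0,0,0,0,-0.045,0,0, 0,0,0,0,-0.045,0,0, 0,0,0,0,0,0,0]'|grep ft_f
python3 - <<'E'
from h import *
from rig import *
for n in("top","side"):
    d=get_image(n)["frame"][:,:,::-1];cv2.imwrite(f"pics/{n}7.png",d)
def ecc(a,b,x0,y0,x1,y1):
    w=np.eye(2,3,dtype=np.float32);t=a[y0:y1,x0:x1];w[0,2]=x0;w[1,2]=y0
    try: cc,w=cv2.findTransformECC(t,b,w,cv2.MOTION_TRANSLATION,(3,200,1e-6),None,3);return [round(float(w[0,2]-x0),3),round(float(w[1,2]-y0),3),round(cc,4)]
    except Exception as e: return str(e)[:80]
g=lambda n:cv2.imread(f"pics/{n}.png",0).astype(np.float32)
print("module 0-7",ecc(g("top0"),g("top7"),146,178,199,205),"5-7 mod",ecc(g("top5"),g("top7"),146,178,199,205),"wedge",ecc(g("top5"),g("top7"),186,156,230,176))
print("side wedge 5-7",ecc(g("side5"),g("side7"),204,250,235,315))
a=cv2.imread("pics/top7.png")[145:225,130:230];u=cv2.imread("pics/side7.png")[240:360,180:280]
cv2.imwrite("pics/c7.png",np.hstack([cv2.copyMakeBorder(cv2.resize(a,(450,360),interpolation=cv2.INTER_CUBIC),0,60,0,0,cv2.BORDER_CONSTANT),cv2.resize(u,(350,420),interpolation=cv2.INTER_CUBIC)]))
E
```

```text
position: [0.6408, 0.0216, 0.0305]
ft_force: [1.6, -18.9, -2.0]
ft_force: [0.0, 0.6, -0.5]
module 0-7 [-0.175, 0.443, 0.9309] 5-7 mod [-0.016, 0.169, 0.9656] wedge [-1.55, 0.476, 0.9499]
side wedge 5-7 [-0.113, 0.56, 0.9642]
```

View pics/c7.png

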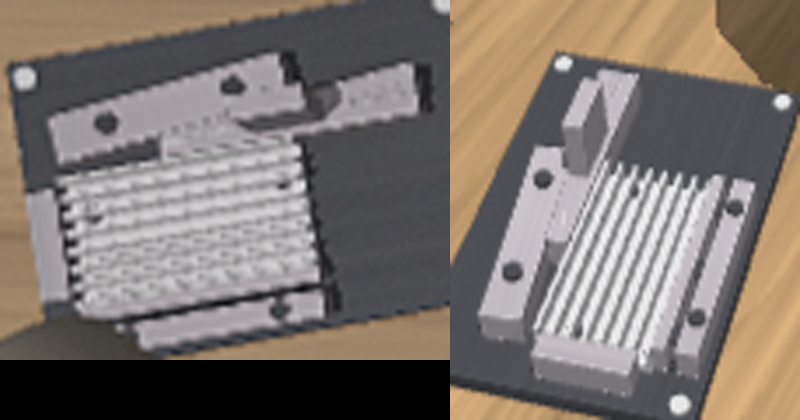

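```bash
python3 -m crank '[0,0,0,0,0.045,0,0, 0,0,0,0,0.045,0,0, 0,0,0,0,0.045,0,0, 0,0,0,0,0.045,0,0, 0,0,0,0,0.045,0,0, 0,0,0,0,0.045,0,0, 0,0,0,0,0,0,0, 0,0,0,0,0,-0.04,0, 0,0,0,0,0,-0.04,0, 0,0,0,0,0,-0.02,0, 0,0,0,-0.004,0.02,0,0, 0,0,0,-0.004,0.02,0,0, 0,0,0,0,0,0,0, 0,0,0,0,0,0,0]'| grep -E "pos|ft_f"
for i in 1 2 3 4; do python3 -m crank '[0,0,0,-0.0002,0.001,0,0, 0,0,0,0,0,0,0, 0,0,0,0,0,0,0]' | grep -E "pos|ft_f"; done
```

```text
position: [0.6411, 0.0215, 0.0316]
ft_force: [-0.1, -0.4, 0.1]
position: [0.6408, 0.0212, 0.0305]
ft_force: [-0.2, -0.0, 0.1]
position: [0.6405, 0.0223, 0.0303]
ft_force: [-0.1, -1.0, -1.3]
position: [0.6404, 0.0231, 0.0303]
ft_force: [0.5, -1.8, 1.0]
position: [0.6404, 0.0232, 0.0303]
ft_force: [1.3, -6.4, -0.3]
```

```bash
for i in 1 2 3 4; do python3 -m crank '[0,0,0,-0.0002,0.0008,0,0, 0,0,0,0,0,0,0, 0,0,0,0,0,0,0]' | grep -E "pos|ft_f"; done
```

```text
position: [0.6404, 0.0233, 0.0304]
ft_force: [1.4, -10.1, -1.3]
position: [0.6404, 0.0234, 0.0304]
ft_force: [0.6, -12.9, -1.3]
position: [0.6403, 0.0235, 0.0304]
ft_force: [1.5, -15.7, -2.7]
position: [0.6403, 0.0235, 0.0304]
ft_force: [2.4, -19.3, -2.4]
```

```bash
python3 -m crank '[0,0,0,0.001,-0.005,0,0, 0,0,0,0.004,-0.02,0,0, 0,0,0,0.004,-0.02,0,0, 0,0,0,0,0,0.05,0, 0,0,0,0,0,0.05,0, 0,0,0,0,-0.045,0,0, 0,0,0,0,-0.045,0,0, 0,0,0,0,-0.045,0,0, 0,0,0,0,-0.045,0,0, 0,0,0,0,-0.045,0,0, 0,0,0,0,-0.045,0,0, 0,0,0,0,0,0,0, 0,0,0,0,0,0,0]'|grep -E "ft_f|time"
python3 - <<'E'
from h import *
from rig import *
for n in("top","side"):
    d=get_image(n)["frame"][:,:,::-1];cv2.imwrite(f"pics/{n}8.png",d)
def ecc(a,b,x0,y0,x1,y1):
    w=np.eye(2,3,dtype=np.float32);t=a[y0:y1,x0:x1];w[0,2]=x0;w[1,2]=y0
    cc,w=cv2.findTransformECC(t,b,w,cv2.MOTION_TRANSLATION,(3,200,1e-6),None,3);return [round(float(w[0,2]-x0),3),round(float(w[1,2]-y0),3),round(cc,4)]
g=lambda n:cv2.imread(f"pics/{n}.png",0).astype(np.float32)
print("mod 0-8",ecc(g("top0"),g("top8"),146,178,199,205),"mod 7-8",ecc(g("top7"),g("top8"),146,178,199,205),"wedge 7-8",ecc(g("top7"),g("top8"),184,156,228,176))
u=cv2.imread("pics/side8.png")[240:360,180:280]
cv2.imwrite("pics/c8.png",cv2.resize(u,(450,540),interpolation=cv2.INTER_CUBIC))
E
```

```text
time_s: 28.15
ft_force: [0.0, 0.2, 0.4]
mod 0-8 [-0.3, 0.499, 0.9257] mod 7-8 [-0.105, 0.149, 0.978] wedge 7-8 [-0.606, 0.145, 0.9827]
```

View pics/c8.png

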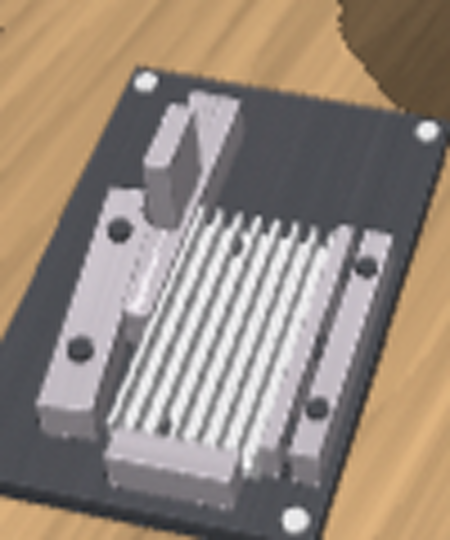

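```bash
python3 -c "
from rig import *
print(close_job())"
```

```text
the job is handed in; nothing more can be done
None
```

The wedge is jammed in the slot beside the module, it stayed there when I let go, and the job is handed in after about 28 s of the 61 s. I picked the wedge up by its tab, laid it flat with the narrow end leading, then drove it by its head with the shut fingers. The spacer was not touched.

**Last checks**
- **Final push:** a slow push to 19.3 N moved the fingers only about 0.3 mm from first firm contact (6 N).
- **After letting go:** the last picture shows the wedge flat in the slot, with its wide end still standing out. Nothing touches the robot, and the wrist force reads near zero.
- **Module position:** image matching puts the module about 1 mm nearer the stop rail than at the start. It began 0.5 to 1.2 mm off, so this fits it being pressed against the rail.

**What disagreed**
- **First jam was not final:** the wedge held at about 18 N on the first push. It then went about 3 mm further, partly during a second push to 20.7 N, slightly over the 15 to 20 N asked for.
- **Accidental tap:** I came back too fast for the last check push, which probably tapped the wedge another 1 to 1.5 mm. I did not measure the force of that tap.
- **Not measured:** I never measured the squeeze on the module directly. I took it to be about as large as the push, going by the task notes.

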